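# Demould a cast tama and hold it pressed on the marking die

### The job

Lift the freshly cast tama ball out of the open mould half, seat it with its bored hole still facing up in the sprung ring of the marking jig, and press it straight down until it bears firmly on the marking die under the ring. Finish while holding it pressed there, steadily and without crushing it, so that the mark takes; do not drop the ball, and leave everything else on the bench where it is.

Things in the scene. Friction and masses are not known exactly. Their poses are not given: they have to be found in the camera images.
- tama: the cast tama: a red resin ball 60 mm across, 0.09 to 0.14 kg, with a round blind hole of 20 mm in its top. It starts in the cavity of the open mould half, hole up. Origin at the ball's centre; z points out through the hole. (A second, finished tama of the same look rests on the drying stand and is not wanted.)
- mould: the lower mould half, fixed: a round aluminium block 108 mm across on a square steel plate 112 x 112 x 12 mm with bolts to 20 mm high. Its flat top (parting face) is 36 mm above the bench, the cavity 18 mm deep and 57 mm across; the ball sits loose in it, centre 12 mm above the face (48 mm above the bench), girth clear all round. Origin: centre of underside.
- jig: the marking jig, fixed: a black cast iron base 112 mm across and 22 mm high with two bolted feet (150 mm over both, along its y), a bright steel ring plate on three sprung stems above it, and a brass die in the middle under the ring. Origin at the centre of the underside, z up.
- nest_seat (a point): centre of the ring plate's flat upper face; moves with the ring; 58 mm above the bench when the ring is up. The ring is 100 mm across, 8 mm thick, nothing stands above its face; the chamfered mouth of its bore, 49 mm, centres the ball: a seated ball's centre is 18 mm above this point (76 mm above the bench, ring up).
- nest_ring (a joint): how far the ring is pressed down, in m: 0 is up (rest), end of travel 0.012. The springs push up with 4 N at 0 (the ball's weight does not move it), rising 0.8 N per mm. A seated ball meets the die at about 0.010, where they push with 12 N; any further push goes into the die. Let go, the ring springs up again.
- mark_die: the marking die: an upright brass stub 15 mm across fixed in the jig's centre, flat face 36 mm above the bench, seen through the ring. Origin at the centre of that face. With the ring up a seated ball's underside is 10 mm above it. The mark takes with 3 to 60 N of ball on die; 5 to 20 N is right (a push of 17 to 32 N in all, springs included).
- mould_top: bystander: the mould's upper half, a light grey round block 107 mm across and 60 mm high lying cavity up, with a core pin in the cavity, loose. Origin at the centre of the underside.
- stand: bystander: white ceramic drying stand, a collar 60 mm across at the foot and 45 mm high, loose. Origin at the centre of the underside.
- tama2: bystander: a finished red lacquered tama, 60 mm ball, resting on the drying stand. Origin at the ball's centre, 67 mm above the bench.
- ken: bystander: turned maple ken spike lying on the bench, 163 mm long, up to 36 mm thick, loose. Origin on the bench near its middle, x along it towards the point.
- sara: bystander: small cherry sara cup, 44 mm across, 26 mm high, standing mouth up, loose. Origin at the centre of the underside.
- burnisher: bystander: brass burnishing stick lying on the bench between the mould and the jig, 161 mm long, 12 mm thick, loose. Origin on the bench under its middle, x along it.
- wax_tin: bystander: round steel wax tin 68 mm across, 50 mm high, loose. Origin at the centre of the underside.
Not all that is in view belongs to the job. What is shaped like the tama but purple or turquoise is not meant.

How it is judged:
By the outcome, as a careful person would: the job done as asked, in the order asked, and still so for the second after the job is handed in, while the arm keeps its last pose, push and grip.
It also fails if it takes over 51 s, if anything falls off the work surface, if the arm or the gripper's body presses on something with over 40 N, if the wrist force passes 120 N, or if a joint passes its speed limit or range.

### The arm

A 7-joint arm with a two-finger parallel gripper is mounted at the origin on the work surface. World frame = base frame: x ahead of the robot, y to its left, z up, the work surface at z = 0. Lengths are in m, angles in rad, forces in N, time in s.
With the tool pointing down it reaches from about 0.425 to 0.875 m from the base axis. Payload 9.9 kg.
Tool frame: the origin (TCP) lies midway between the tips of the shut fingers; the grasp point (between the pads) lies 19 mm behind it (r.pinch_z is the distance from the TCP to the grasp point, in m); z points along the fingers, y is the line along which they close (so a half turn about z gives the same grasp; the last joint's range is limited). The gripper opens to 85 mm and grips with 20 to 120 N. Pads are 22 mm wide; open, the fingers measure 114 mm over their backs; the gripper's body (76 mm by 85 mm) begins 54 mm behind the grasp point. The pads swing forward as they close: fully open they stand 13 mm farther back than shut.
Start: joints at [-1.387, 0.576, 0.025, 1.437, -0.015, 1.129, -0.057], TCP at [0.179, 0.651, 0.231] pointing down, gripper open.
Joint ranges: [-2.76, 2.76], [-0.34, 2.15], [-1.52, 1.57], [0.19, 2.46], [-1.09, 4.23], [0.17, 1.99], [-2.82, 2.82]. Speed limits (rad/s): [2.22, 2.22, 3.01, 3.01, 3.14, 3.14, 3.14].

### API

Orientations are given as a unit quaternion [x, y, z, w].
In Python, from bench import r, read_camera, camera_params, order gives the robot as it stands.
- The arm moves only by the tool apply_moves, never from a script. Its argument "moves" is a list that holds one entry, the list of rows, each a list of 7 numbers: the shift along the tool's x, y, z as a fraction of full scale, then the turn, a rotation vector about the tool's x, y, z as a fraction of full scale, then the finger opening in mm, from 0 to 85.4. A call has 1 to 20 rows; each row is the pose to reach, as a shift and turn from the pose commanded when the call began, along the tool's axes at that moment; what a row does not reach only later rows make up. Full scale, the value 1, is 0.12 m for a shift and 30 degrees for a turn. A row lasts 1/12 s, in which the tool goes at most 41.7 mm and 7.16 degrees, less where a joint would pass 70% of its speed; a pose out of reach is approached as far as the arm can. A call with a number of a shift or a turn outside -1 to 1 is refused whole. A call with a gripper value outside its range is refused whole. The fingers move at their own pace and stop on an object; "squeeze" is the grip in N (left out, the last holds). Time passes only in rows, so rows that repeat a pose let the fingers close. It gives the time, the measured TCP pose, the force, the opening and the grip force at its end, in the units of the state.
- r.read_state(): the state, without advancing time (a new reading comes with each control period).
- read_camera(name): name is "scene" or "top" or "wrist"; returns the picture (384x512x3 uint8, red, green, blue); there is no depth.
- camera_params(name): a dict with "fovy" (degrees; the focal length in pixels is half the picture's height over the tangent of half this angle, whatever the lens; pixels are square), "cx", "cy" (the principal point, pixels), "world_to_cam" (4x4, takes a point from world to camera coordinates); the wrist camera has in their place "hand_eye" (4x4, takes a point from camera to tool coordinates, whose origin is the TCP and whose axes are the flange's). Camera axes: x right, y down, z forward; pixel columns grow to the right and rows downward; lengths in m; the calibration is good to about 2 mm. A picture is of the moment at which its call begins: read the wrist's pose just before it. camera_params takes no time and is no camera call.
- order.sign_off(): hands the job in; it is judged then, once.
The state is a dict: "time": time; "q": joint angles; "joint_velocities": joint speeds; "effort": joint torques, N m; "tcp_pos": TCP position; "ee_rot": TCP orientation; "contact_force": force on the tool from outside, world axes, zero at the start; "moment": the same for the moment, N m; "finger_gap": opening from 0.0 (shut) to 1.0 (fully open); "grasp_force": force on a finger pad.
Only numpy, scipy, OpenCV 4.12 (cv2) and the standard library are available. Lean on these libraries where they do the work, as an engineer would, in place of code of your own. Each camera call takes 0.05 s, during which the arm holds its last target. There are 200 camera calls.

## Working session

There is one attempt and no reset: what is moved stays moved. The work goes in short steps, Python scripts to look and compute and a tool call to move; the robot and the scene stay as the last step left them, time stands still between calls to the robot, and variables do not carry over. Pictures are saved under pics/ and viewed, at most 10 in all, crops included, and the job is handed in when it is done.

Besides the shell and the picture viewer there is one more tool, called after ">>>" by a JSON object that holds its "api" and its "payload", one argument or row to a line. apply_moves: Moves the arm, as the interface text tells. Shift numbers are shares of 0.12 m and turn numbers shares of 30 degrees, none past 1 either way. Its arguments: {"type":"object","properties":{"moves":{"type":"array"},"squeeze":{"type":"number"}},"required":["moves"]}

```bash
mkdir -p pics; python3 - <<'E'
from bench import r, read_camera, camera_params, order
import cv2
s=r.read_state(); print(s, r.pinch_z)
for n in("scene","top"):
    cv2.imwrite(f"pics/{n}0.png",read_camera(n)[:,:,::-1]); print(n,camera_params(n))
print(camera_params("wrist"))
E
```

```text
{'time': 0.0, 'q': array([-1.38679493,  0.57650297,  0.02483449,  1.4379019 , -0.0150164 ,
        1.12900282, -0.05650619]), 'joint_velocities': array([-0.00023742,  0.00011537, -0.00132775, -0.00083476,  0.00058264,
        0.00169698,  0.00194007]), 'effort': array([-1.29500830e-03, -7.65766740e+01,  2.25011319e+00, -2.85976499e+01,
        1.53053954e-02,  1.27875851e-02, -8.10479492e-06]), 'tcp_pos': array([0.17847744, 0.65050928, 0.23046419]), 'ee_rot': array([ 1.33486503e-01,  9.91050296e-01, -8.11775502e-04, -7.69093422e-05]), 'contact_force': array([ 0.27103226, -0.63902164, -0.85588419]), 'moment': array([-0.01329091,  0.00110642,  0.00940019]), 'grasp_force': 0.0, 'finger_gap': 0.9995349700756481} 0.0187
scene {'fovy': 57.306284586071854, 'cx': 255.42931444375364, 'cy': 191.3782817395034, 'world_to_cam': array([[ 0.74307792,  0.66920069,  0.00237519, -0.35759042],
       [ 0.51310461, -0.56746375, -0.64397869, -0.28289079],
       [-0.42960315,  0.47974507, -0.76503974,  1.13765918],
       [ 0.        ,  0.        ,  0.        ,  1.        ]])}
top {'fovy': 44.56618047202301, 'cx': 257.377121046995, 'cy': 199.84600370869612, 'world_to_cam': array([[ 0.01692576, -0.99972599,  0.01616987, -0.0970218 ],
       [-0.99059823, -0.01896256, -0.13548269,  0.56353776],
       [ 0.13575219, -0.01372469, -0.99064776,  1.06106603],
       [ 0.        ,  0.        ,  0.        ,  1.        ]])}
{'fovy': 65.7895572622387, 'cx': 258.6231059182512, 'cy': 196.25336936586413, 'hand_eye': array([[-2.34710345e-04, -9.52672695e-01, -3.03997831e-01,
         7.77468140e-02],
       [ 9.99999971e-01, -2.09497880e-04, -1.15551575e-04,
        -8.36701892e-04],
       [ 4.63959296e-05, -3.03997850e-01,  9.52672717e-01,
        -1.44734196e-01],
       [ 0.00000000e+00,  0.00000000e+00,  0.00000000e+00,
         1.00000000e+00]])}
```

View pics/scene0.png

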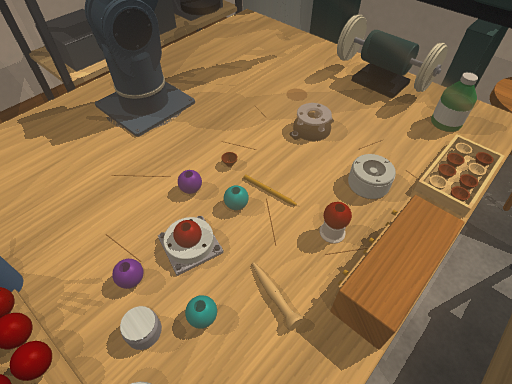

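View pics/top0.png

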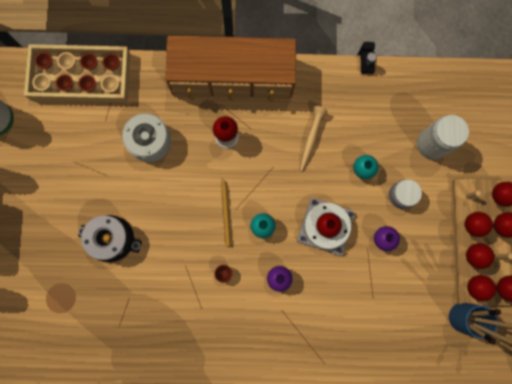

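The scene and top views show the tama in the mould at top (329,224) and scene (187,233). The jig with its brass die is at top (104,238) and scene (313,120). The purple and turquoise balls nearby are distractors.

```bash
cat > h.py <<'E'
import numpy as np, cv2
from scipy.spatial.transform import Rotation as R
from bench import r, read_camera, camera_params
def cam(n, s=None):
    p=camera_params(n); f=192/np.tan(np.radians(p["fovy"]/2))
    if n=="wrist":
        T=np.eye(4); T[:3,:3]=R.from_quat(s["ee_rot"]).as_matrix(); T[:3,3]=s["tcp_pos"]
        C=T@p["hand_eye"]
    else: C=np.linalg.inv(p["world_to_cam"])
    return C,f,p["cx"],p["cy"]
def ray(c,u,v):
    C,f,cx,cy=c; d=C[:3,:3]@np.array([(u-cx)/f,(v-cy)/f,1]); return C[:3,3],d/np.linalg.norm(d)
def onz(c,u,v,z):
    o,d=ray(c,u,v); return o+d*(z-o[2])/d[2]
def tri(a,b):
    A=[np.eye(3)-np.outer(d,d) for o,d in(a,b)]
    return np.linalg.solve(A[0]+A[1],A[0]@a[0]+A[1]@b[0])
def blobs(img,lo,hi,box=None,minA=30):
    h=cv2.cvtColor(img,cv2.COLOR_RGB2HSV); m=cv2.inRange(h,lo,hi)
    if lo[0]==0 and hi[0]<12: m|=cv2.inRange(h,(170,lo[1],lo[2]),(180,255,255))
    if box:
        k=np.zeros_like(m); k[box[1]:box[3],box[0]:box[2]]=1; m=m*k
    cs=cv2.findContours(m,cv2.RETR_EXTERNAL,cv2.CHAIN_APPROX_NONE)[0]
    return sorted([c for c in cs if cv2.contourArea(c)>minA],key=cv2.contourArea,reverse=True)
E
python3 - <<'E'
from h import *
T=cv2.imread("pics/top0.png")[:,:,::-1]; S=cv2.imread("pics/scene0.png")[:,:,::-1]
ct,cs=cam("top"),cam("scene"); pr=np.set_printoptions(precision=4,suppress=True)
a=cv2.minEnclosingCircle(blobs(T,(0,130,40),(8,255,255),(300,195,360,255))[0])
b=cv2.minEnclosingCircle(blobs(S,(0,130,40),(8,255,255),(160,205,220,260))[0])
print(a,b,"top@48",onz(ct,*a[0],.048),"scene@48",onz(cs,*b[0],.048),"tri",tri(ray(ct,*a[0]),ray(cs,*b[0])))
for lo,hi in(((0,0,110),(180,70,255)),):
    for c in blobs(T,lo,hi,(70,205,145,270))[:3]:
        e=cv2.fitEllipse(cv2.convexHull(c)); print("ring",e,cv2.contourArea(c),onz(ct,*e[0],.058))
for c in blobs(T,(10,120,60),(35,255,255),(95,228,114,248),8)[:3]:
    e=cv2.minEnclosingCircle(c); print("die",e,onz(ct,*e[0],.036))
s=r.read_state(); print(s["tcp_pos"],R.from_quat(s["ee_rot"]).as_matrix())
cv2.imwrite("pics/crops.png",np.hstack([cv2.resize(T[200:275,65:150],None,fx=4.5,fy=4.5),cv2.resize(T[185:260,285:370],None,fx=4.5,fy=4.5)])[:,:,::-1])
E
```

```text
((328.65338134765625, 224.70858764648438), 12.109369277954102) ((186.8076934814453, 233.1923065185547), 13.870269775390625) top@48 [ 0.509  -0.2529  0.048 ] scene@48 [ 0.5086 -0.2527  0.048 ] tri [ 0.5089 -0.2529  0.0485]
ring ((102.6249008178711, 237.183349609375), (42.4940185546875, 44.45006561279297), 48.33356857299805) 1431.0 [0.4703 0.2633 0.058 ]
die ((106.92105102539062, 237.9736785888672), 5.027032375335693) [0.4698 0.2602 0.036 ]
[0.1785 0.6506 0.2305] [[-0.9644  0.2645 -0.0003]
 [ 0.2645  0.9644 -0.0014]
 [-0.0001 -0.0015 -1.    ]]
```

View pics/crops.png

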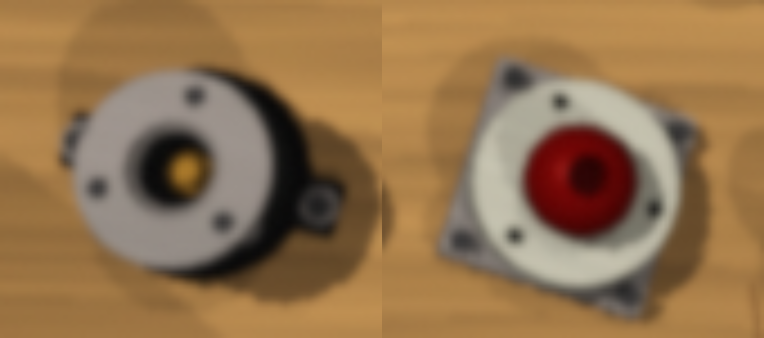

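The right-hand crop shows the hole-up ball centred in the mould. The left one shows the ring, its bore and the brass die. The tama triangulates to (0.509, -0.253, 0.0485), which matches the expected 0.048 height, and the ring is at about (0.470, 0.263). I'll go over the jig first and turn the tool so the fingers close along world x.

>>> {"api": "apply_moves", "payload": {
  "moves": [
    [[-0.86, -0.63, 0, 0, 0, 0.83, 85], [-0.86, -0.63, 0, 0, 0, 0.83, 85], [-0.86, -0.63, 0, 0, 0, 0.83, 85], [-0.86, -0.63, 0, 0, 0, 0.83, 85], [-0.86, -0.63, 0, 0, 0, 0.83, 85]]
  ]
}}

```text
time: 0.52
tcp_pos: [0.261, 0.548, 0.2315]
ee_rot: [0.348, 0.937, -0.0, 0.001]
contact_force: [-0.3, 0.4, 0.6]
finger_gap: 0.992
grasp_force: 0.0
```

>>> {"api": "apply_moves", "payload": {
  "moves": [
    [[-0.98, -0.26, 0, 0, 0, 0.83, 85], [-0.98, -0.26, 0, 0, 0, 0.83, 85], [-0.98, -0.26, 0, 0, 0, 0.83, 85], [-0.98, -0.26, 0, 0, 0, 0.83, 85], [-0.98, -0.26, 0, 0, 0, 0.83, 85]]
  ]
}}

```text
time: 0.93
tcp_pos: [0.3287, 0.4497, 0.2314]
ee_rot: [0.54, 0.842, -0.0, 0.0]
contact_force: [-0.9, 1.5, -0.5]
finger_gap: 0.999
grasp_force: 0.0
```

>>> {"api": "apply_moves", "payload": {
  "moves": [
    [[-1, 0.18, 0, 0, 0, 0.83, 85], [-1, 0.18, 0, 0, 0, 0.83, 85], [-1, 0.18, 0, 0, 0, 0.83, 85], [-1, 0.18, 0, 0, 0, 0.83, 85], [-1, 0.18, 0, 0, 0, 0.83, 85]]
  ]
}}

```text
time: 1.35
tcp_pos: [0.3983, 0.3509, 0.2312]
ee_rot: [0.708, 0.706, -0.0, 0.0]
contact_force: [-0.8, 0.7, -0.3]
finger_gap: 0.991
grasp_force: 0.0
```

>>> {"api": "apply_moves", "payload": {
  "moves": [
    [[-0.58, 0.58, 0, 0, 0, 0, 85], [-0.58, 0.58, 0, 0, 0, 0, 85], [-0.58, 0.58, 0, 0, 0, 0, 85], [-0.58, 0.58, 0, 0, 0, 0, 85], [-0.58, 0.58, 0, 0, 0, 0, 85]]
  ]
}}

```text
time: 1.77
tcp_pos: [0.4669, 0.2831, 0.2308]
ee_rot: [0.706, 0.709, -0.0, -0.0]
contact_force: [-0.1, -0.2, -0.1]
finger_gap: 0.998
grasp_force: 0.0
```

```bash
python3 - <<'E'
from h import *
np.set_printoptions(precision=4,suppress=True)
s=r.read_state(); I=read_camera("wrist"); cv2.imwrite("pics/w_jig.png",I[:,:,::-1]); c=cam("wrist",s)
print(s["tcp_pos"],s["ee_rot"])
for lo,hi,z in(((0,0,110),(180,70,255),.058),((10,120,60),(35,255,255),.036)):
  for k in blobs(I,lo,hi,None,200)[:5]:
    e=cv2.fitEllipse(cv2.convexHull(k)); print(z,e,cv2.contourArea(k),onz(c,*e[0],z))
E
```

```text
[0.4669 0.2831 0.2308] [ 0.7055  0.7087 -0.0001 -0.0004]
0.058 ((453.3133850097656, 250.6375274658203), (90.19192504882812, 107.89798736572266), 105.12425231933594) 6988.0 [0.6992 0.1918 0.058 ]
0.058 ((262.20672607421875, 192.89891052246094), (86.9909439086914, 89.44266510009766), 69.24362182617188) 5962.5 [0.4708 0.2628 0.058 ]
0.058 ((146.7628936767578, 276.7621765136719), (24.3675594329834, 64.75535583496094), 36.74991226196289) 499.5 [0.3297 0.1545 0.058 ]
0.058 ((371.34466552734375, 275.08563232421875), (19.11740493774414, 62.64065170288086), 143.60450744628906) 459.0 [0.6054 0.158  0.058 ]
0.036 ((278.94757080078125, 157.48577880859375), (421.4923095703125, 767.864013671875), 93.47968292236328) 159728.5 [0.49   0.2989 0.036 ]
0.036 ((92.32752227783203, 379.3427734375), (24.010286331176758, 37.48627471923828), 73.3688735961914) 380.5 [ 0.2196 -0.0362  0.036 ]
```

View pics/w_jig.png

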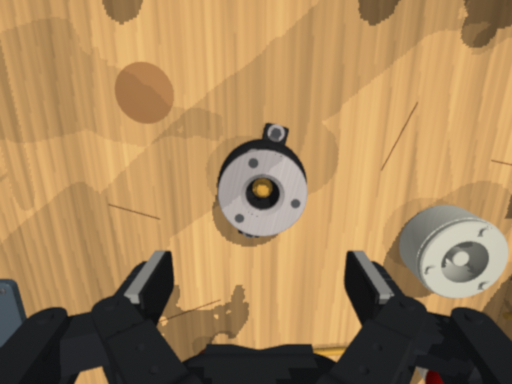

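The wrist view shows the ring at (262,193) with the die inside it. Its 88 px width works out to about 99 mm, and its centre is (0.471, 0.263), agreeing with the top camera. Next I move over the mould.

>>> {"api": "apply_moves", "payload": {
  "moves": [
    [[-0.86, 0.07, 0, 0, 0, 0, 85], [-0.86, 0.07, 0, 0, 0, 0, 85], [-0.86, 0.07, 0, 0, 0, 0, 85], [-0.86, 0.07, 0, 0, 0, 0, 85]]
  ]
}}

```text
time: 2.15
tcp_pos: [0.4751, 0.1753, 0.2316]
ee_rot: [0.708, 0.707, -0.0, 0.0]
contact_force: [-0.3, -0.1, 0.2]
finger_gap: 0.999
grasp_force: 0.0
```

>>> {"api": "apply_moves", "payload": {
  "moves": [
    [[-0.86, 0.07, 0, 0, 0, 0, 85], [-0.86, 0.07, 0, 0, 0, 0, 85], [-0.86, 0.07, 0, 0, 0, 0, 85], [-0.86, 0.07, 0, 0, 0, 0, 85]]
  ]
}}

```text
time: 2.48
tcp_pos: [0.4839, 0.0726, 0.2316]
ee_rot: [0.708, 0.707, -0.0, 0.0]
contact_force: [-0.2, 0.3, -0.1]
finger_gap: 0.998
grasp_force: 0.0
```

>>> {"api": "apply_moves", "payload": {
  "moves": [
    [[-0.86, 0.07, 0, 0, 0, 0, 85], [-0.86, 0.07, 0, 0, 0, 0, 85], [-0.86, 0.07, 0, 0, 0, 0, 85], [-0.86, 0.07, 0, 0, 0, 0, 85]]
  ]
}}

```text
time: 2.82
tcp_pos: [0.4927, -0.0303, 0.2315]
ee_rot: [0.708, 0.707, -0.0, 0.001]
contact_force: [-0.2, -0.1, 0.2]
finger_gap: 0.992
grasp_force: 0.0
```

>>> {"api": "apply_moves", "payload": {
  "moves": [
    [[-0.86, 0.07, 0, 0, 0, 0, 85], [-0.86, 0.07, 0, 0, 0, 0, 85], [-0.86, 0.07, 0, 0, 0, 0, 85], [-0.86, 0.07, 0, 0, 0, 0, 85]]
  ]
}}

```text
time: 3.15
tcp_pos: [0.5015, -0.1334, 0.2314]
ee_rot: [0.707, 0.707, -0.0, 0.001]
contact_force: [-0.2, 0.0, -0.1]
finger_gap: 0.994
grasp_force: 0.0
```

>>> {"api": "apply_moves", "payload": {
  "moves": [
    [[-0.86, 0.07, 0, 0, 0, 0, 85], [-0.86, 0.07, 0, 0, 0, 0, 85], [-0.86, 0.07, 0, 0, 0, 0, 85], [-0.86, 0.07, 0, 0, 0, 0, 85], [-0.86, 0.07, 0, 0, 0, 0, 85]]
  ]
}}

```text
time: 3.57
tcp_pos: [0.5102, -0.2325, 0.2308]
ee_rot: [0.706, 0.708, 0.0, -0.001]
contact_force: [-0.1, 0.4, -1.1]
finger_gap: 0.998
grasp_force: 0.0
```

```bash
python3 - <<'E'
from h import *
np.set_printoptions(precision=4,suppress=True)
s=r.read_state(); I=read_camera("wrist"); cv2.imwrite("pics/w_mould.png",I[:,:,::-1]); c=cam("wrist",s)
print(s["tcp_pos"],R.from_quat(s["ee_rot"]).as_matrix())
for k in blobs(I,(0,130,40),(8,255,255),None,300)[:4]:
    e=cv2.minEnclosingCircle(k); print("red",e,onz(c,*e[0],.048))
for k in blobs(I,(0,0,110),(180,70,255),None,300)[:4]:
    e=cv2.fitEllipse(cv2.convexHull(k)); print("face",e,onz(c,*e[0],.036))
E
```

```text
[ 0.5102 -0.2325  0.2308] [[-0.002   1.     -0.0003]
 [ 1.      0.002   0.0013]
 [ 0.0013 -0.0003 -1.    ]]
red ((257.9879455566406, 192.6445770263672), 25.40157699584961) [ 0.5093 -0.2554  0.048 ]
face ((255.5240936279297, 180.5703582763672), (104.23053741455078, 126.19620513916016), 101.52394104003906) [ 0.5063 -0.2442  0.036 ]
face ((315.4300842285156, 316.4855651855469), (49.066349029541016, 62.23139572143555), 167.96421813964844) [ 0.5886 -0.4371  0.036 ]
face ((146.50094604492188, 277.3371276855469), (24.252723693847656, 65.81983184814453), 35.96775436401367) [ 0.3629 -0.3756  0.036 ]
face ((373.2956237792969, 276.26898193359375), (16.852310180664062, 62.2529182434082), 145.33934020996094) [ 0.6607 -0.3735  0.036 ]
```

View pics/w_mould.png

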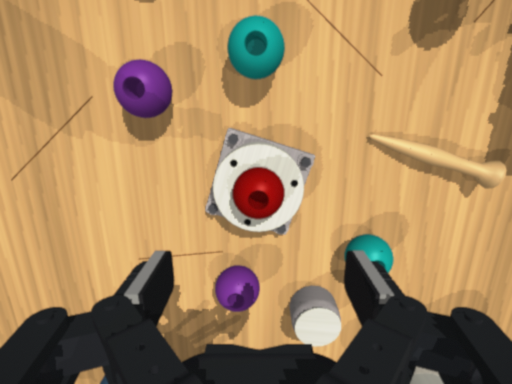

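The wrist view shows the red ball at (258,193) in the mould, hole up, with nothing under the fingers. It measures (0.509, -0.2554), so I'll aim for y = -0.254, between the two estimates, and descend open.

>>> {"api": "apply_moves", "payload": {
  "moves": [
    [[-0.18, -0.01, 0.3, 0, 0, 0, 85], [-0.18, -0.01, 0.6, 0, 0, 0, 85], [-0.18, -0.01, 0.8, 0, 0, 0, 85], [-0.18, -0.01, 1, 0, 0, 0, 85], [-0.18, -0.01, 1, 0, 0, 0, 85], [-0.18, -0.01, 1, 0, 0, 0, 85]]
  ]
}}

```text
time: 4.12
tcp_pos: [0.5081, -0.2533, 0.1107]
ee_rot: [0.706, 0.708, -0.0, -0.001]
contact_force: [-0.1, 0.2, -0.3]
finger_gap: 0.992
grasp_force: 0.0
```

>>> {"api": "apply_moves", "payload": {
  "moves": [
    [[0, 0, 0.15, 0, 0, 0, 85], [0, 0, 0.3, 0, 0, 0, 85], [0, 0, 0.45, 0, 0, 0, 85], [0, 0, 0.55, 0, 0, 0, 85], [0, 0, 0.6, 0, 0, 0, 85], [0, 0, 0.65, 0, 0, 0, 85], [0, 0, 0.65, 0, 0, 0, 85], [0, 0, 0.65, 0, 0, 0, 85]]
  ]
}}

```text
time: 4.78
tcp_pos: [0.5084, -0.2561, 0.0342]
ee_rot: [0.707, 0.707, 0.0, 0.001]
contact_force: [0.5, -0.3, -0.0]
finger_gap: 0.99
grasp_force: 0.0
```

```bash
python3 - <<'E'
from h import *
s=r.read_state(); print(s["tcp_pos"],s["contact_force"]); I=read_camera("wrist"); S=read_camera("scene")[150:290,110:290]
cv2.imwrite("pics/w_grasp.png",np.vstack([cv2.resize(I,(600,330)),cv2.resize(S,(347,270))[:, :] if 0 else cv2.copyMakeBorder(cv2.resize(S,(347,270)),0,0,0,253,0)])[:,:,::-1])
E
```

```text
[ 0.50841503 -0.25605403  0.03423733] [ 0.47060681 -0.26805109 -0.04955947]
```

View pics/w_grasp.png

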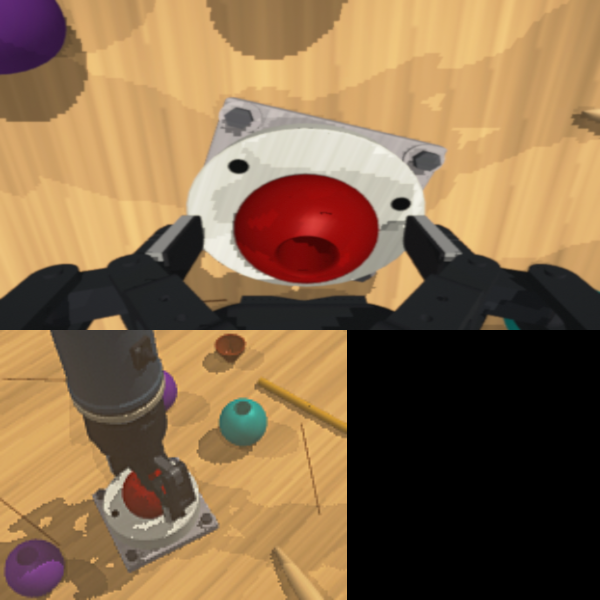

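The fingers straddle the ball evenly, with pads at wrist-crop x 203 and 405 and the ball at 306, and the tips are above the parting face. I'll drop 2 mm and close.

>>> {"api": "apply_moves", "payload": {
  "moves": [
    [[0.01, 0, 0.015, 0, 0, 0, 85], [0.01, 0, 0.015, 0, 0, 0, 70], [0.01, 0, 0.015, 0, 0, 0, 65], [0.01, 0, 0.015, 0, 0, 0, 62], [0.01, 0, 0.015, 0, 0, 0, 58], [0.01, 0, 0.015, 0, 0, 0, 50], [0.01, 0, 0.015, 0, 0, 0, 45], [0.01, 0, 0.015, 0, 0, 0, 45], [0.01, 0, 0.015, 0, 0, 0, 45], [0.01, 0, 0.015, 0, 0, 0, 45]]
  ],
  "squeeze": 60
}}

```text
time: 5.72
tcp_pos: [0.5094, -0.2551, 0.0326]
ee_rot: [0.707, 0.707, 0.001, 0.001]
contact_force: [2.8, 1.6, 8.9]
finger_gap: 0.672
grasp_force: 61.9
```

>>> {"api": "apply_moves", "payload": {
  "moves": [
    [[0, 0, -0.05, 0, 0, 0, 45], [0, 0, -0.1, 0, 0, 0, 45], [0, 0, -0.2, 0, 0, 0, 45], [0, 0, -0.3, 0, 0, 0, 45], [0, 0, -0.3, 0, 0, 0, 45], [0, 0, -0.3, 0, 0, 0, 45]]
  ]
}}

```text
time: 6.22
tcp_pos: [0.5078, -0.2551, 0.0679]
ee_rot: [0.707, 0.707, 0.0, 0.0]
contact_force: [-0.2, 0.4, -2.0]
finger_gap: 0.668
grasp_force: 64.1
```

```bash
python3 - <<'E'
from h import *
s=r.read_state(); print(s["tcp_pos"],s["contact_force"],s["grasp_force"],s["finger_gap"]); I=read_camera("wrist"); S=read_camera("scene")[150:290,110:290]
k=blobs(I,(0,130,40),(8,255,255),None,300)[0]; print(cv2.minEnclosingCircle(k))
cv2.imwrite("pics/w_lift.png",np.vstack([cv2.resize(I,(600,330)),cv2.copyMakeBorder(cv2.resize(S,(347,270)),0,0,0,253,0)])[:,:,::-1])
E
```

```text
[ 0.50776267 -0.25508197  0.06794339] [-0.2371794   0.38419377 -1.99182907] 64.10982370376587 0.6676240173561498
((258.2728576660156, 269.9794921875), 64.01996612548828)
```

View pics/w_lift.png

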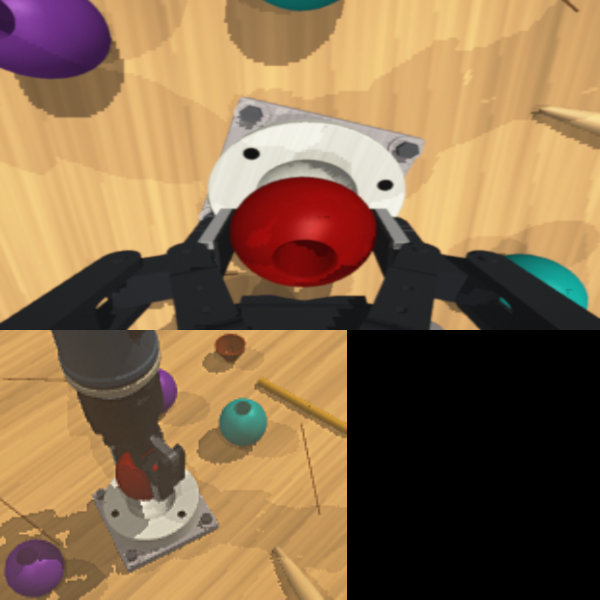

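The ball is up out of the mould, upright, with its hole on top at crop (306,258). I'll work out where it sits in the tool frame.

```bash
cat > ball.py <<'E'
from h import *
np.set_printoptions(precision=4,suppress=True)
def ball():
    s=r.read_state(); I=read_camera("wrist"); k=cv2.convexHull(blobs(I,(0,130,40),(8,255,255),(150,150,370,384),300)[0])[:,0]
    c=cam("wrist",s); d=np.array([ray(c,*p)[1] for p in k.astype(float)]); o=c[0][:3,3]
    for _ in range(3):
        v=np.linalg.lstsq(d,np.ones(len(d)),rcond=None)[0]; e=abs(d@v-1); d=d[e<2.5*np.median(e)+1e-9]
    ca=1/np.linalg.norm(v); P=o+v*ca*.03/np.sqrt(1-ca*ca)
    M=R.from_quat(s["ee_rot"]).as_matrix()
    print("ball",P,"tool",M.T@(P-s["tcp_pos"]),"tcp",s["tcp_pos"],M.ravel(),"res",e.max(),len(d),s["contact_force"],s["grasp_force"])
if __name__=="__main__": ball()
E
python3 ball.py
```

```text
ball [ 0.5068 -0.2554  0.0827] tool [-0.0007 -0.0005 -0.0156] tcp [ 0.5073 -0.2547  0.0671] [ 0.0007  1.     -0.0008  1.     -0.0007  0.0003  0.0003 -0.0008 -1.    ] res 0.0004737383026087727 35 [ 0.8792 -1.0068 -0.8694] 64.10867929458618
```

>>> {"api": "apply_moves", "payload": {
  "moves": [
    [[0, 0, -0.3, 0, 0, 0, 45], [0, 0, -0.6, 0, 0, 0, 45], [0, 0, -0.9, 0, 0, 0, 45], [0, 0, -0.9, 0, 0, 0, 45], [0, 0, -0.9, 0, 0, 0, 45]]
  ]
}}

```text
time: 6.78
tcp_pos: [0.5085, -0.2554, 0.1768]
ee_rot: [0.707, 0.707, 0.001, 0.001]
contact_force: [-0.1, 0.6, -2.2]
finger_gap: 0.675
grasp_force: 64.9
```

>>> {"api": "apply_moves", "payload": {
  "moves": [
    [[0.1, 0, 0, 0, 0, 0, 45], [0.3, -0.02, 0, 0, 0, 0, 45], [0.55, -0.04, 0, 0, 0, 0, 45], [0.8, -0.06, 0, 0, 0, 0, 45], [0.86, -0.06, 0, 0, 0, 0, 45]]
  ]
}}

```text
time: 7.2
tcp_pos: [0.499, -0.1453, 0.1732]
ee_rot: [0.706, 0.709, -0.0, -0.003]
contact_force: [0.3, 0.9, -0.8]
finger_gap: 0.673
grasp_force: 64.9
```

>>> {"api": "apply_moves", "payload": {
  "moves": [
    [[0.2, -0.02, 0, 0, 0, 0, 45], [0.4, -0.03, 0, 0, 0, 0, 45], [0.6, -0.05, 0, 0, 0, 0, 45], [0.8, -0.06, 0, 0, 0, 0, 45], [0.86, -0.06, 0, 0, 0, 0, 45]]
  ]
}}

```text
time: 7.62
tcp_pos: [0.492, -0.0438, 0.1737]
ee_rot: [0.706, 0.708, -0.001, -0.002]
contact_force: [-0.5, 0.8, -2.1]
finger_gap: 0.671
grasp_force: 64.9
```

>>> {"api": "apply_moves", "payload": {
  "moves": [
    [[0.2, -0.02, 0, 0, 0, 0, 45], [0.4, -0.03, 0, 0, 0, 0, 45], [0.6, -0.05, 0, 0, 0, 0, 45], [0.8, -0.06, 0, 0, 0, 0, 45], [0.86, -0.06, 0, 0, 0, 0, 45]]
  ]
}}

```text
time: 8.03
tcp_pos: [0.485, 0.0587, 0.174]
ee_rot: [0.706, 0.708, -0.001, -0.001]
contact_force: [0.0, 0.1, -0.8]
finger_gap: 0.668
grasp_force: 64.9
```

>>> {"api": "apply_moves", "payload": {
  "moves": [
    [[0.2, -0.02, 0, 0, 0, 0, 45], [0.4, -0.03, 0, 0, 0, 0, 45], [0.6, -0.05, 0, 0, 0, 0, 45], [0.8, -0.06, 0, 0, 0, 0, 45], [0.86, -0.06, 0, 0, 0, 0, 45]]
  ]
}}

```text
time: 8.45
tcp_pos: [0.4781, 0.1615, 0.1742]
ee_rot: [0.706, 0.708, -0.001, -0.001]
contact_force: [0.8, -0.4, -1.4]
finger_gap: 0.67
grasp_force: 64.9
```

>>> {"api": "apply_moves", "payload": {
  "moves": [
    [[0.2, -0.02, 0, 0, 0, 0, 45], [0.4, -0.03, 0, 0, 0, 0, 45], [0.6, -0.05, 0, 0, 0, 0, 45], [0.8, -0.06, 0, 0, 0, 0, 45], [0.86, -0.06, 0, 0, 0, 0, 45], [0.87, -0.06, 0, 0, 0, 0, 45], [0.87, -0.06, 0, 0, 0, 0, 45]]
  ]
}}

```text
time: 9.03
tcp_pos: [0.4719, 0.2613, 0.1748]
ee_rot: [0.707, 0.707, -0.001, 0.0]
contact_force: [-1.0, 0.1, -1.2]
finger_gap: 0.672
grasp_force: 64.9
```

```bash
python3 - <<'E'
from ball import *
ball();ball()
s=r.read_state(); I=read_camera("wrist"); c=cam("wrist",s)
k=blobs(I,(0,0,110),(180,70,255),(150,0,370,300),1000)
for q in k[:2]: e=cv2.fitEllipse(cv2.convexHull(q)); print(e,onz(c,*e[0],.058))
cv2.imwrite("pics/w_over.png",I[:,:,::-1])
E
```

```text
ball [0.4716 0.2611 0.191 ] tool [-0.0003 -0.0003 -0.0162] tcp [0.4719 0.2613 0.1748] [ 0.0008  1.     -0.0009  1.     -0.0008 -0.0016 -0.0016 -0.0009 -1.    ] res 0.000831616492850018 49 [-1.0466  0.058  -1.2343] 64.91681098937988
ball [0.4718 0.2604 0.1914] tool [-0.0001 -0.0003 -0.0164] tcp [0.4721 0.2605 0.175 ] [ 0.0021  1.     -0.0006  1.     -0.0021 -0.0015 -0.0015 -0.0006 -1.    ] res 0.0008266994487386992 43 [-0.8465 -0.4781 -2.0543] 64.91624236106873
((257.329345703125, 185.47959899902344), (105.74764251708984, 109.2588882446289), 85.81065368652344) [0.4709 0.264  0.058 ]
```

View pics/w_over.png

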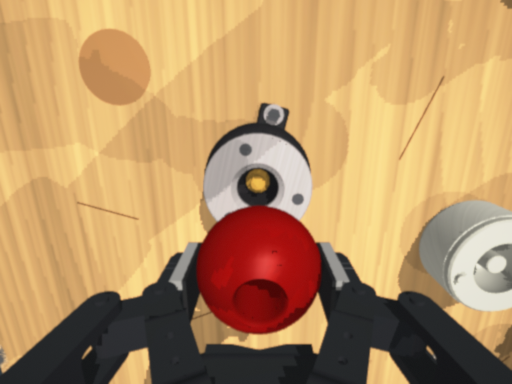

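The view shows the ball held upright in line with the ring, with the die at (257,181). The ball needs about 2 mm in +y and 1 mm in -x. I'll lower it to about 4 mm above the seat.

>>> {"api": "apply_moves", "payload": {
  "moves": [
    [[0.018, -0.009, 0.1, 0, 0, 0, 45], [0.018, -0.009, 0.3, 0, 0, 0, 45], [0.018, -0.009, 0.5, 0, 0, 0, 45], [0.018, -0.009, 0.7, 0, 0, 0, 45], [0.018, -0.009, 0.83, 0, 0, 0, 45], [0.018, -0.009, 0.9, 0, 0, 0, 45], [0.018, -0.009, 0.92, 0, 0, 0, 45], [0.018, -0.009, 0.92, 0, 0, 0, 45], [0.018, -0.009, 0.92, 0, 0, 0, 45]]
  ]
}}

```text
time: 9.93
tcp_pos: [0.4717, 0.2642, 0.066]
ee_rot: [0.708, 0.707, 0.001, 0.0]
contact_force: [0.1, 0.4, -0.4]
finger_gap: 0.67
grasp_force: 64.9
```

```bash
python3 ball.py; python3 ball.py
```

```text
ball [0.4712 0.2636 0.0819] tool [-0.0006 -0.0005 -0.0159] tcp [0.4717 0.2642 0.066 ] [ 0.0015  1.      0.0011  1.     -0.0015  0.0005  0.0005  0.0011 -1.    ] res 0.0008071292443805334 43 [ 0.0529  0.4397 -0.4361] 64.91572380065918
ball [0.4715 0.2637 0.0819] tool [-0.0007 -0.0003 -0.0158] tcp [0.4718 0.2645 0.0661] [ 0.0012  1.      0.0015  1.     -0.0012  0.0009  0.0009  0.0015 -1.    ] res 0.0005658502460003101 31 [ 0.474  -0.3912 -1.2515] 64.91654634475708
```

>>> {"api": "apply_moves", "payload": {
  "moves": [
    [[-0.005, -0.006, 0.015, 0, 0, 0, 45], [-0.005, -0.006, 0.03, 0, 0, 0, 45], [-0.005, -0.006, 0.045, 0, 0, 0, 45], [-0.005, -0.006, 0.06, 0, 0, 0, 45], [-0.005, -0.006, 0.06, 0, 0, 0, 45], [-0.005, -0.006, 0.06, 0, 0, 0, 45]]
  ]
}}

```text
time: 10.53
tcp_pos: [0.4709, 0.2636, 0.0583]
ee_rot: [0.708, 0.707, 0.0, 0.0]
contact_force: [-0.0, -2.0, 7.0]
finger_gap: 0.673
grasp_force: 65.4
```

```bash
python3 ball.py
```

```text
ball [0.4705 0.2631 0.0745] tool [-0.0005 -0.0004 -0.0162] tcp [0.4709 0.2636 0.0583] [ 0.0013  1.      0.0011  1.     -0.0013  0.0002  0.0002  0.0011 -1.    ] res 0.0007489891675892535 43 [-0.045  -2.0221  6.9847] 65.42836546897888
```

The ball is seated, with the springs now pushing back. There is a small -y side force, so I'll ease off 1 mm in -y and press on.

>>> {"api": "apply_moves", "payload": {
  "moves": [
    [[-0.008, 0, 0.01, 0, 0, 0, 45], [-0.008, 0, 0.02, 0, 0, 0, 45], [-0.008, 0, 0.03, 0, 0, 0, 45], [-0.008, 0, 0.04, 0, 0, 0, 45], [-0.008, 0, 0.04, 0, 0, 0, 45], [-0.008, 0, 0.04, 0, 0, 0, 45]]
  ]
}}

```text
time: 11.08
tcp_pos: [0.4712, 0.2624, 0.0538]
ee_rot: [0.708, 0.707, 0.001, 0.001]
contact_force: [0.1, -3.9, 10.0]
finger_gap: 0.669
grasp_force: 65.6
```

```bash
python3 ball.py
```

```text
ball [0.4708 0.2619 0.0701] tool [-0.0004 -0.0003 -0.0163] tcp [0.4712 0.2624 0.0538] [ 0.0016  1.      0.0016  1.     -0.0016  0.0002  0.0002  0.0016 -1.    ] res 0.0007860869299851636 45 [ 0.0668 -3.8945  9.967 ] 65.62124490737915
```

>>> {"api": "apply_moves", "payload": {
  "moves": [
    [[-0.01, 0, 0, 0, 0, 0, 45], [-0.01, 0, 0, 0, 0, 0, 45], [-0.01, 0, 0, 0, 0, 0, 45], [-0.01, 0, 0, 0, 0, 0, 45]]
  ]
}}

```text
time: 11.47
tcp_pos: [0.4712, 0.2612, 0.0538]
ee_rot: [0.708, 0.707, 0.001, 0.0]
contact_force: [1.4, -3.7, 9.1]
finger_gap: 0.671
grasp_force: 65.7
```

```bash
python3 - <<'E'
from ball import *
ball()
I=read_camera("top"); ct=cam("top")
cv2.imwrite("pics/top_press.png",cv2.resize(I[190:290,50:180],None,fx=5,fy=5)[:,:,::-1])
s=r.read_state(); print(s["moment"],s["contact_force"])
E
```

```text
ball [0.4707 0.2607 0.0699] tool [-0.0006 -0.0004 -0.0161] tcp [0.4712 0.2612 0.0538] [ 0.0016  1.      0.0016  1.     -0.0016  0.0002  0.0002  0.0016 -1.    ] res 0.0007838949128755601 41 [ 1.3824 -3.6535  9.0856] 65.68316102027893
[-0.5376 -0.1019 -0.0096] [-0.3898 -2.9408  8.1852]
```

View pics/top_press.png

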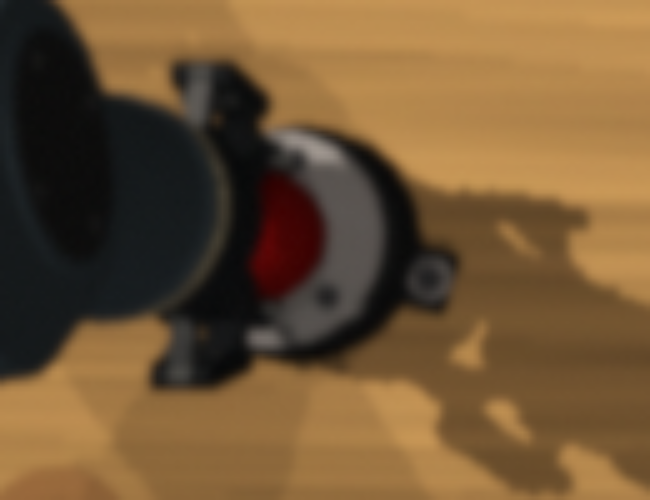

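The top view shows the ball in the ring mouth between the fingers. The load dropped as I moved -y, so the ball had been riding on the +y chamfer. I'll continue that way.

>>> {"api": "apply_moves", "payload": {
  "moves": [
    [[-0.008, 0, 0, 0, 0, 0, 45], [-0.008, 0, 0, 0, 0, 0, 45], [-0.008, 0, 0, 0, 0, 0, 45], [-0.008, 0, 0, 0, 0, 0, 45]]
  ]
}}

```text
time: 11.9
tcp_pos: [0.4711, 0.2608, 0.0538]
ee_rot: [0.708, 0.707, 0.001, 0.0]
contact_force: [0.2, -2.8, 7.6]
finger_gap: 0.672
grasp_force: 65.7
```

```bash
python3 - <<'E'
from ball import *
for _ in range(5): ball()
E
```

```text
ball [0.4707 0.2603 0.07  ] tool [-0.0005 -0.0004 -0.0162] tcp [0.4711 0.2608 0.0538] [ 0.0012  1.      0.0016  1.     -0.0012  0.0007  0.0007  0.0016 -1.    ] res 0.0007565539731060333 43 [ 0.1506 -2.7953  7.6103] 65.6803286075592
ball [0.4707 0.2602 0.0699] tool [-0.0005 -0.0004 -0.0162] tcp [0.4711 0.2608 0.0538] [ 0.0011  1.      0.0016  1.     -0.0011  0.0008  0.0008  0.0016 -1.    ] res 0.0007517927445522821 38 [ 0.1335 -1.9591  8.5733] 65.68033218383789
ball [0.4707 0.2603 0.07  ] tool [-0.0005 -0.0004 -0.0162] tcp [0.4711 0.2608 0.0538] [ 0.0011  1.      0.0016  1.     -0.0011  0.0007  0.0007  0.0016 -1.    ] res 0.0007414252798063625 43 [ 0.4249 -2.395   8.3167] 65.68113327026367
ball [0.4707 0.2603 0.07  ] tool [-0.0005 -0.0003 -0.0162] tcp [0.4711 0.2608 0.0538] [ 0.001   1.      0.0016  1.     -0.001   0.0008  0.0008  0.0016 -1.    ] res 0.000718399690367133 42 [ 0.2146 -1.8482  8.5391] 65.68072199821472
ball [0.4707 0.2602 0.0699] tool [-0.0005 -0.0004 -0.0161] tcp [0.4711 0.2608 0.0538] [ 0.0011  1.      0.0016  1.     -0.0011  0.0007  0.0007  0.0015 -1.    ] res 0.0007538364581002321 39 [-0.2846 -1.2524  8.9556] 65.68081140518188
```

Now the y motion meets resistance and the side load is down to about 2 N, so the ball is centred. Pressing on towards the die.

>>> {"api": "apply_moves", "payload": {
  "moves": [
    [[-0.002, 0, 0.01, 0, 0, 0, 45], [-0.002, 0, 0.02, 0, 0, 0, 45], [-0.002, 0, 0.027, 0, 0, 0, 45], [-0.002, 0, 0.027, 0, 0, 0, 45], [-0.002, 0, 0.027, 0, 0, 0, 45]]
  ]
}}

```text
time: 12.57
tcp_pos: [0.4711, 0.2608, 0.0507]
ee_rot: [0.707, 0.707, 0.001, 0.0]
contact_force: [-0.5, -0.7, 11.4]
finger_gap: 0.671
grasp_force: 66.3
```

```bash
python3 ball.py; python3 ball.py
```

```text
ball [0.4707 0.2602 0.0669] tool [-0.0005 -0.0004 -0.0162] tcp [0.4711 0.2608 0.0507] [ 0.001   1.      0.0017  1.     -0.001   0.0011  0.0011  0.0017 -1.    ] res 0.0007903570915752667 41 [-0.5018 -0.725  11.3826] 66.31921291351318
ball [0.4707 0.2602 0.0669] tool [-0.0005 -0.0004 -0.0162] tcp [0.4711 0.2608 0.0507] [ 0.0011  1.      0.0017  1.     -0.0011  0.0012  0.0012  0.0017 -1.    ] res 0.0007829847798672684 41 [ 0.3684 -1.9885 10.549 ] 66.31874799728394
```

>>> {"api": "apply_moves", "payload": {
  "moves": [
    [[0, 0, 0.006, 0, 0, 0, 45], [0, 0, 0.012, 0, 0, 0, 45], [0, 0, 0.012, 0, 0, 0, 45], [0, 0, 0.012, 0, 0, 0, 45]]
  ]
}}

```text
time: 13.0
tcp_pos: [0.4712, 0.2608, 0.0504]
ee_rot: [0.708, 0.707, 0.001, -0.0]
contact_force: [-4.0, -2.4, 27.2]
finger_gap: 0.673
grasp_force: 67.8
```

```bash
python3 ball.py; python3 ball.py
```

```text
ball [0.4706 0.2601 0.0664] tool [-0.0007 -0.0005 -0.016 ] tcp [0.4712 0.2608 0.0504] [ 0.0012  1.      0.002   1.     -0.0012  0.002   0.002   0.002  -1.    ] res 0.000825609664315996 38 [-3.9986 -2.3757 27.1759] 67.77963995933533
ball [0.4707 0.2603 0.0666] tool [-0.0005 -0.0004 -0.0163] tcp [0.4711 0.2608 0.0503] [ 0.0012  1.      0.002   1.     -0.0012  0.002   0.0021  0.002  -1.    ] res 0.000782179982693032 44 [-4.1523 -2.8298 27.0795] 67.77438282966614
```

The die is reached: total push is 27 N, about 15 N of it on the die. I'll ease back slightly and hold to check it stays steady.

>>> {"api": "apply_moves", "payload": {
  "moves": [
    [[0, 0, -0.002, 0, 0, 0, 45], [0, 0, -0.002, 0, 0, 0, 45], [0, 0, -0.002, 0, 0, 0, 45], [0, 0, -0.002, 0, 0, 0, 45], [0, 0, -0.002, 0, 0, 0, 45], [0, 0, -0.002, 0, 0, 0, 45], [0, 0, -0.002, 0, 0, 0, 45], [0, 0, -0.002, 0, 0, 0, 45], [0, 0, -0.002, 0, 0, 0, 45], [0, 0, -0.002, 0, 0, 0, 45], [0, 0, -0.002, 0, 0, 0, 45], [0, 0, -0.002, 0, 0, 0, 45]]
  ]
}}

```text
time: 14.1
tcp_pos: [0.4712, 0.2608, 0.0504]
ee_rot: [0.707, 0.707, 0.001, 0.0]
contact_force: [-4.1, -1.8, 24.2]
finger_gap: 0.672
grasp_force: 67.3
```

```bash
python3 - <<'E'
from ball import *
for _ in range(4): ball()
E
```

```text
ball [0.4707 0.2603 0.0667] tool [-0.0005 -0.0004 -0.0163] tcp [0.4712 0.2608 0.0504] [ 0.0011  1.      0.002   1.     -0.0011  0.0019  0.0019  0.002  -1.    ] res 0.0007838551238720237 44 [-4.1081 -1.7769 24.1762] 67.29723572731018
ball [0.4706 0.26   0.0663] tool [-0.0008 -0.0005 -0.0159] tcp [0.4711 0.2608 0.0504] [ 0.0011  1.      0.0019  1.     -0.0011  0.0019  0.0019  0.0019 -1.    ] res 0.0007147304299016666 40 [-3.8127 -2.4213 23.799 ] 67.29732871055603
ball [0.4706 0.26   0.0663] tool [-0.0008 -0.0005 -0.0159] tcp [0.4711 0.2608 0.0504] [ 0.0011  1.      0.002   1.     -0.0011  0.0019  0.0019  0.002  -1.    ] res 0.0006938607591201462 40 [-4.0357 -2.1609 24.1997] 67.29767203330994
ball [0.4706 0.2601 0.0664] tool [-0.0007 -0.0005 -0.016 ] tcp [0.4711 0.2608 0.0504] [ 0.0012  1.      0.0019  1.     -0.0012  0.0019  0.0019  0.0019 -1.    ] res 0.0007948990571836623 37 [-3.3459 -1.8078 24.0805] 67.29750037193298
```

The push is steady at 24 N in all, about 12 to 13 N of it on the die. The ball height of 0.066 is as expected and there's no slip in the grip, so I'm handing in.

```bash
python3 -c "
from bench import order
print(order.sign_off())"
```

```text
the job is handed in; nothing more can be done
None
```

The tama is seated hole-up in the jig's ring and held pressed on the marking die with a steady 24 N push, about 12–13 N of it on the die by estimate; the job is handed in at about 14 s, with no verdict returned.

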